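Set the lever stop of a block-printing press by feel

ROBOT

A 7-joint arm with a two-finger parallel gripper is mounted at the origin on a cart in front of the work surface, level with it; the furniture and walls round the work are solid. World frame = base frame: x ahead of the robot, y to its left, z up, the work surface at z = 0. Lengths are in m, angles in degrees, forces in N, time in s.
With the tool pointing down it reaches from about 0.425 to 0.825 m from the base axis. Payload 3.6 kg.
Tool frame: the origin (TCP) lies midway between the tips of the shut fingers; the grasp point (between the pads) lies 19 mm behind it (ctrl.grip_point_offset is the distance from the TCP to the grasp point, in m); z points along the fingers, y is the line along which they close (so a half turn about z gives the same grasp; the last joint's range is limited). The gripper opens to 85 mm and grips with 20 to 120 N. Pads are 22 mm wide; open, the fingers measure 114 mm over their backs; the gripper's body (76 mm by 85 mm) begins 54 mm behind the grasp point. The pads swing forward as they close: fully open they stand 13 mm farther back than shut.
Start: joints at [66.893, 35.231, -0.722, 81.555, 0.464, 63.22, -2.315], TCP at [0.239, -0.604, 0.204] pointing down, gripper open.
Joint ranges: [-178.69, 178.69], [-17.37, 117.87], [-77.05, 75.6], [15.02, 138.74], [-78.02, 258.01], [0.78, 113.62], [-162.83, 162.83]. Speed limits (degrees/s): [159.86, 159.86, 180, 180, 180, 180, 180].

INTERFACE

Orientations are given as [roll, pitch, yaw] about the fixed x, y, z axes, in that order (R = Rz(yaw) Ry(pitch) Rx(roll)).
In Python, from plant import ctrl gives the robot as it stands.
- The arm moves only by the tool send_rows, never from a script. Its argument "series" is a list of rows, each a list of 6 numbers: the shift along the tool's x, y, z in mm, then the turn, a rotation vector about the tool's x, y, z in rad. A call has 1 to 12 rows; each row is the pose to reach, as a shift and turn from the pose commanded when the call began, along the tool's axes at that moment; what a row does not reach only later rows make up. A row lasts 1/8 s, in which the tool goes at most 62.5 mm and 10.7 degrees, less where a joint would pass 70% of its speed; a pose out of reach is approached as far as the arm can. A call with a gripper value outside its range is refused whole. "fingers" is the opening, from -1 (shut) to 1 (fully open), set as the call begins (left out, the last holds). The fingers move at their own pace and stop on an object; the grip force is fixed at half the most. Time passes only in rows, so rows that repeat a pose let the fingers close. It gives the time, the measured TCP pose, the force, the opening and the grip force at its end, in the units of the state.
- ctrl.get_state(): the state, without advancing time (a new reading comes with each control period).
- ctrl.read_camera(name): name is "scene" or "top" or "wrist"; returns (picture, depth): 400x640x3 uint8, blue, green, red; 400x640 float32, m along the optical axis (not along the pixel's ray), 0 where there is no reading.
- ctrl.camera_info(name): a dict with "fx", "fy", "cx", "cy" (pixels), "rvec" (rotation vector, rad) and "tvec" (3), from world to camera coordinates, as OpenCV has them. Camera axes: x right, y down, z forward; pixel columns grow to the right and rows downward; lengths in m; the calibration is good to about 2 mm. The wrist camera is an equidistant fisheye: a pixel r from the principal point sees the ray r / f radians off the axis. A picture is of the moment at which its call begins: read the wrist's pose just before it. camera_info takes no time and is no camera call; for the wrist camera it gives the pose at the moment of the call.
- ctrl.finish_job(): hands the job in; it is judged then, once.
The state is a dict: "time_s": time; "joints": joint angles; "joint_velocities": joint speeds; "joint_efforts": joint torques, N m; "tool_pos": TCP position; "orientation": TCP orientation; "force": force on the tool from outside, world axes, zero at the start; "moment": the same for the moment, N m; "grip_width": finger opening in m; "grasp_force": force on a finger pad.
Only numpy, scipy, OpenCV 4.12 (cv2) and the standard library are available. Lean on these libraries where they do the work, as an engineer would, in place of code of your own. Each camera call takes 0.05 s, during which the arm holds its last target. There are 200 camera calls.

TASK

A new lino block lies on the bed of the small lever press, and the lever's wedge stop must be set for it. Push the lever down gently until the free travel ends and the resistance firms up by about 6 N, note how far the lever has travelled and let it come up again; then slide the stop in by its knob so that the lever will come to rest on it at just that travel. Prove the setting: press the lever down until its foot sits firmly on the stop with the block properly nipped but not squeezed hard, hold it a moment, then let the lever come up, leave the stop where it is, and keep the jar, the tub and the hand stamp round the press on their feet.

Things in the scene. Friction and masses are not known exactly. Their poses are not given: they have to be found in the camera images.
- press: grey cast-iron bench press, fixed to the table. Origin on the table under the middle of the bed; x from the lever's grip to the pivot at the back, y to the left where the stop's rail sticks out, z up. Base 185 x 108 mm. On its steel bed, whose height differs by up to 10 mm from one setting-up to the next and is not known, lies the lino block (56 x 58 x 20 mm) under a sheet of paper
- lever_pivot (a point): axis of the lever's pivot, along the press's y, 50 mm behind the press's origin (its +x) and 125 mm high, between two cheeks 145 mm high and 75 mm wide over the pin
- press_lever (a joint): turn of the lever, rad: 0 up at rest (0.5 rad above level, held by a spring), growing as it is pressed; level at 0.5, end 0.80. Free travel takes 2 to 4 N at the grip; when the platen meets the block, between 0.35 and 0.65, the force climbs about 1.2 N per mm. Each newton more at the grip puts 3.8 N on the block. On the stop it rests at 0.5 + (0.0700 - s) / 0.2875, s being the slide value in m
- lever_grip (a point): point on top of the lever's round wooden grip, where to press, 190 mm from the pivot and 13 mm above the lever's centre line; it moves with the lever. The grip is 25 mm thick and runs from 147 to 233 mm from the pivot; the steel bar is 18 mm wide
- stop_foot (a point): lowest point of the domed steel foot, 14 mm across, hanging from the lever's underside 115 mm from the pivot, 42 mm below the lever's centre line; it moves with the lever and meets the ramp of the stop
- stop_slide (a joint): slide of the wedge stop on its rail, m: 0 fully out to the left, growing as it is pushed in to the right (the press's -y), end 0.105. Stiff (about 9 N to move) and stays where it is left. Its ramp rises 2 mm for every 5 mm, low end leading: the further in, the sooner the lever's foot meets it; below 0.013 it is clear of the foot; the lever needs it between 0.03 and 0.10
- stop_knob (a point): middle of the stop's upright round knob, 18 mm across; top 18 mm above this point, free to pinch down to 22 mm below it. It is 54 mm above the table and, in the press's frame, at x = -65 mm, y = 185 mm minus the slide value. Rail lips beside it are 24 mm high; the ramp's high end (99 mm high) begins 63 mm to its right, the rail ends 20 mm to its left when fully out
- platen: grey felt-faced platen, 58 x 60 mm, under the ram; origin 70 mm above its lower face. It goes straight down with the lever, 50 mm per rad, onto the paper and block. The felt gives 1 mm for 20 N. 8 to 45 N on it is a proper nip; over 60 N crushes the block
- jar: closed glaze jar with a screw lid, 56 mm across, 68 mm high, behind the stop's rail; origin at the centre of its underside, z up
- tub: round open water tub, 76 mm across, 58 mm high, to the right of the press; origin at the centre of its underside, z up
- stamp: small wooden hand stamp with a turned knob, 37 x 42 x 46 mm, to the left of the press; origin at the centre of its underside, z up
There are look-alikes about, which are no part of the job. Leave any red look-alike of the stamp alone.

How it is judged (in metres and radians):
On the way, in this order (a step that is already met when the one before it is completed fails the run):
1. the lever is pressed until the platen nips the block (8 to 45 N on it), with the stop still clear (contact force between platen and anything else between 8 and 45 N and value of joint stop_slide below 0.025 m), for 0.1 s.
2. the lever is up again and the stop has been slid in and let go (value of joint press_lever below 0.06 rad and value of joint stop_slide above 0.028 m and contact force between stop_slide and the fingers below 0.3 N), for 0.2 s.
3. the lever is pressed with its foot on the stop (more than 3 N) and the platen nips the block (8 to 45 N) (contact force between platen and anything else between 8 and 45 N and contact force between press_lever and stop_slide above 3 N), for 0.2 s.
At the end, for the whole second after the job is handed in: the lever is up (within 0.06 rad of its rest) and the platen is off the block and at rest; the stop is slid in (slide value over 0.028 m), as it was proved; jar, tub and hand stamp stand upright (within 0.3 rad) (value of joint press_lever below 0.06 rad and contact force between platen and anything else below 1 N and value of joint stop_slide above 0.028 m and linear speed of platen below 0.02 m/s and angle between each of jar, tub, stamp's own z axis and vertical below 0.3 rad); the robot touches nothing.
It fails at once if the block is crushed: more than 60 N on the platen (contact force between platen and anything else above 60 N).
It fails at once if jar, tub or hand stamp knocked over (tilted more than 0.5 rad) (angle between any of jar, tub, stamp's own z axis and vertical above 0.5 rad).
It also fails if it takes over 67 s, if anything falls off the work surface, if the arm or the gripper's body presses on something with over 40 N, if the wrist force passes 120 N, or if a joint passes its speed limit or range.

## Working session

There is one attempt and no reset: what is moved stays moved. The work goes in short steps, Python scripts to look and compute and a tool call to move; the robot and the scene stay as the last step left them, time stands still between calls to the robot, and variables do not carry over. Pictures are saved under pics/ and viewed, at most 10 in all, crops included, and the job is handed in when it is done.

Besides the shell and the picture viewer there is one more tool, called after "Call:" by a JSON object that holds its "fn" and its "kwargs". send_rows: Moves the arm, as the interface text tells. Its arguments: {"type":"object","properties":{"series":{"type":"array","items":{"type":"array","items":{"type":"number"}}},"fingers":{"type":"number"}},"required":["series"]}

```bash
mkdir -p pics; cat > h.py <<'E'
import numpy as np, cv2
from plant import ctrl
from scipy.spatial.transform import Rotation as R
def cam(n):
    i=ctrl.camera_info(n); p,d=ctrl.read_camera(n); np.savez(f'{n}.npz',p=p,d=d,rv=np.ravel(i['rvec']),t=np.ravel(i['tvec']),k=[i['fx'],i['fy'],i['cx'],i['cy']]); return p
def w(n,pts):
    z=np.load(n+'.npz'); fx,fy,cx,cy=z['k']; M=R.from_rotvec(z['rv']).as_matrix(); o=[]
    for u,v in pts:
        d=z['d'][int(v),int(u)]; o.append(M.T@(np.array([(u-cx)/fx*d,(v-cy)/fy*d,d])-z['t']))
    return np.array(o)
def tool():
    s=ctrl.get_state(); return np.array(s['tool_pos']),R.from_euler('xyz',s['orientation'],degrees=True).as_matrix()
E
python3 - <<'E'
from h import *
for n in('scene','top'): cv2.imwrite(f'pics/{n}0.png',cam(n))
s=ctrl.get_state();print({k:np.round(v,3) for k,v in s.items()})
for n in('scene','top'):print(ctrl.camera_info(n))
E
```

```text
{'time_s': np.float64(0.1), 'joints': array([66.894, 35.285, -0.723, 81.632,  0.465, 63.22 , -2.313]), 'joint_velocities': array([ 0.034, -0.178,  0.002, -0.282,  0.014,  0.112,  0.053]), 'joint_efforts': array([ 1.0000e-03, -4.7038e+01,  2.6000e-01, -1.7157e+01,  1.0000e-02,
        6.0000e-03,  0.0000e+00]), 'tool_pos': array([ 0.239, -0.604,  0.203]), 'orientation': array([-1.79865e+02,  2.00000e-03,  2.15930e+01]), 'force': array([ 0.037, -0.806,  0.489]), 'moment': array([-0.057, -0.015, -0.013]), 'grasp_force': np.float64(0.0), 'grip_width': np.float64(0.086)}
{'fx': 513.2988900765492, 'fy': 513.2988900765492, 'cx': 325.58251976158857, 'cy': 195.43202978008938, 'rvec': array([ 0.9291539 , -2.34143402,  1.21522683]), 'tvec': array([0.52446335, 0.35162896, 0.94577908])}
{'fx': 400.6905983681236, 'fy': 400.6905983681236, 'cx': 320.32537442216267, 'cy': 207.18904197962297, 'rvec': array([ 2.10163389, -2.12585657,  0.20428619]), 'tvec': array([0.08374313, 0.66990412, 0.9425777 ])}
```

View pics/scene0.png

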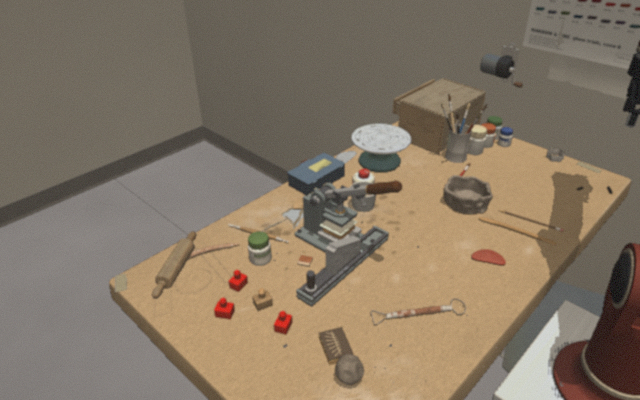

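View pics/top0.png

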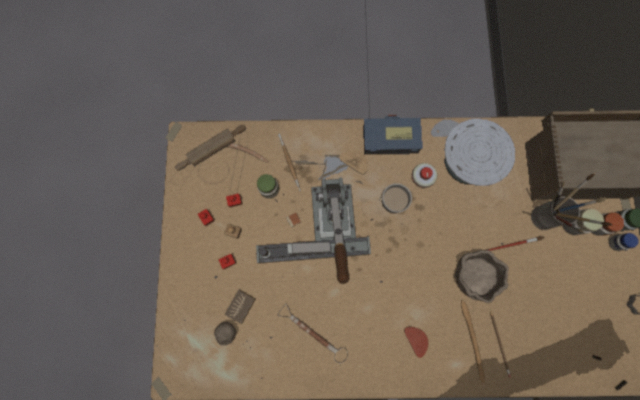

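The top view shows the press at about (334,215), the grip at (342,262) and the knob at (265,253). The jar is at (267,185), the tub at (396,199) and the wooden stamp at (232,231). I'll enlarge the press area next.

```bash
python3 - <<'E'
from h import *
p=np.load('top.npz')['p'];cv2.imwrite('pics/topc.png',cv2.resize(cv2.convertScaleAbs(p[165:295,240:400],alpha=1.8),None,fx=5,fy=4.6,interpolation=cv2.INTER_CUBIC)[:598])
p=np.load('scene.npz')['p'];cv2.imwrite('pics/scc.png',cv2.resize(cv2.convertScaleAbs(p[165:310,260:420],alpha=1.5),None,fx=4,fy=4,interpolation=cv2.INTER_CUBIC))
E
```

```text
(no output)
```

View pics/topc.png

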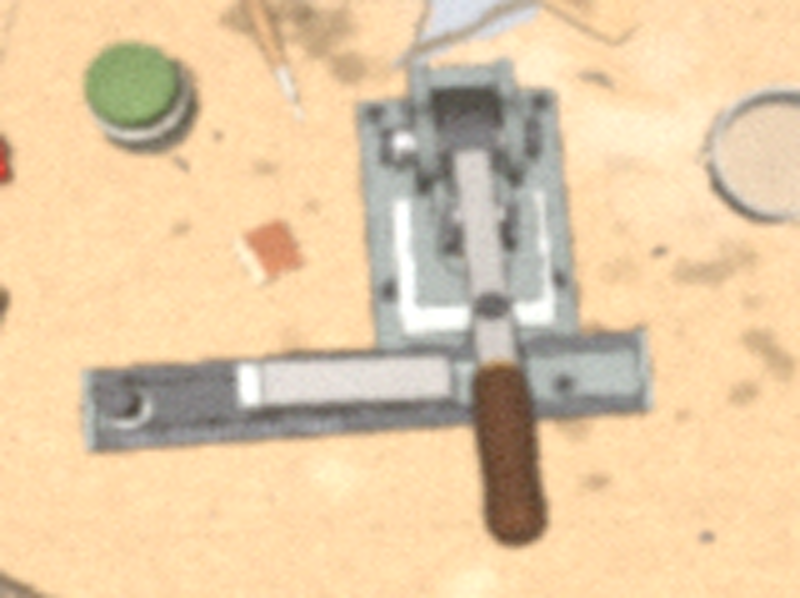

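The crop shows the rail running left to right: knob at about (125,400), i.e. full-image (265,252), and rail ends at x≈90 and x≈648. The lever's grip tip is at (515,535) and the jar is at (135,90).

```bash
cat >> h.py <<'E'
def ray(n,pts,zs):
    z=np.load(n+'.npz'); fx,fy,cx,cy=z['k']; M=R.from_rotvec(z['rv']).as_matrix(); c=-M.T@z['t'];o=[]
    for (u,v),h in zip(pts,zs):
        d=M.T@np.array([(u-cx)/fx,(v-cy)/fy,1]); o.append(c+d*(h-c[2])/d[2])
    return np.array(o)
def full(a): return [(240+u/5,165+v/4.6) for u,v in a]
E
python3 - <<'E'
from h import *
np.set_printoptions(precision=4,suppress=True)
pts=full([(125,400),(160,410),(90,411),(647,370),(128,85),(515,535),(505,450),(497,390),(487,300),(475,200),(465,155),(425,70),(510,65),(370,200),(570,250),(300,380),(560,385)])
D=w('top',pts);print(D)
print('raily', ray('top',full([(90,372),(90,450),(645,330),(650,410),(125,400)]),[.024]*4+[.072]))
print('cheeks',ray('top',full([(413,65),(510,62)]),[.145]*2))
E
```

```text
[[ 0.5599  0.2138  0.0666]
 [ 0.5579  0.2019  0.0241]
 [ 0.558   0.2384  0.021 ]
 [ 0.5778 -0.0496  0.0205]
 [ 0.7344  0.2152  0.0666]
 [ 0.4838  0.0313  0.2393]
 [ 0.5213  0.034   0.2289]
 [ 0.5497  0.0361  0.2109]
 [ 0.5944  0.0387  0.1899]
 [ 0.6501  0.0419  0.1529]
 [ 0.6759  0.0458  0.141 ]
 [ 0.7292  0.0637  0.1103]
 [ 0.7311  0.0222  0.1113]
 [ 0.6781  0.0932  0.015 ]
 [ 0.6482 -0.0124  0.0111]
 [ 0.5673  0.1261  0.0902]
 [ 0.5699 -0.0043  0.0205]]
raily [[ 0.5796  0.2384  0.024 ]
 [ 0.5361  0.2375  0.024 ]
 [ 0.6    -0.0489  0.024 ]
 [ 0.5551 -0.0499  0.024 ]
 [ 0.5594  0.2131  0.072 ]]
cheeks [[0.7225 0.0696 0.145 ]
 [0.7235 0.0239 0.145 ]]
```

View pics/scc.png

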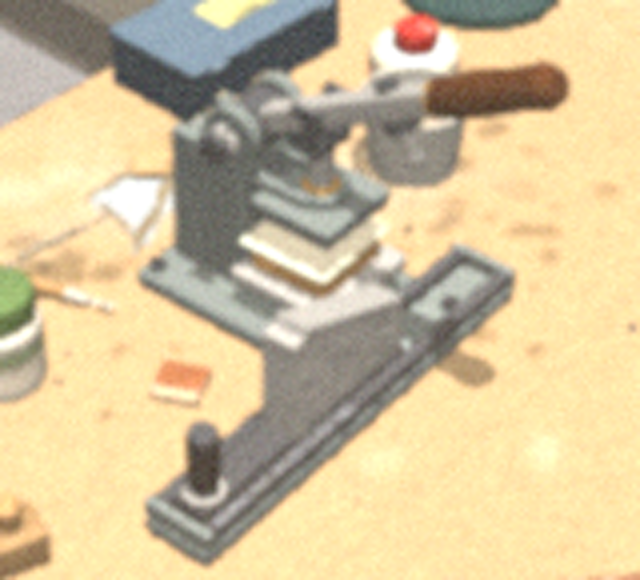

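The scene crop confirms the layout: the stop is fully out to the left, the lever is up, and the tub-like jar with the red lid is behind the grip. From the fit, the press origin is about (0.6375, 0.040) with yaw about 4.1°. The grip point is near (0.527, 0.033, 0.228) and the knob near (0.560, 0.2135).

```bash
cat >> h.py <<'E'
def go(p,rpy=(180,0,4.1)):
    t,M=tool(); T=R.from_euler('xyz',rpy,degrees=True).as_matrix()
    print('tcp',t.round(4),'shift mm',(M.T@(np.array(p)-t)*1e3).round(1),'turn',R.from_matrix(M.T@T).as_rotvec().round(3))
E
python3 -c "
from h import *
go((.239,-.604,.32)); go((.527,.033,.32))"
```

```text
tcp [ 0.2389 -0.6037  0.2028] shift mm [  -0.     0.  -117.2] turn [-0.002  0.     0.305]
tcp [ 0.2389 -0.6037  0.2028] shift mm [ 502.2 -486.3 -116. ] turn [-0.002  0.     0.305]
```

Call:
{"fn": "send_rows", "kwargs": {"series": [[0,0,-60,0,0,0],[42,-41,-116,0,0,0.05],[84,-81,-116,0,0,0.1],[126,-122,-116,0,0,0.15],[168,-162,-116,0,0,0.2],[209,-203,-116,0,0,0.25],[251,-243,-116,0,0,0.305],[293,-284,-116,0,0,0.305],[335,-324,-116,0,0,0.305],[377,-365,-116,0,0,0.305],[419,-405,-116,0,0,0.305],[460,-446,-116,0,0,0.305]], "fingers": -1}}

```text
time_s: 1.6
tool_pos: [0.5031, -0.0189, 0.3196]
orientation: [180.0, 0.0, 4.1]
force: [0.8, 0.2, 0.4]
grip_width: 0.0001
grasp_force: 0.0
```

```bash
python3 -c "
from h import *
go((.527,.034,.26)); print(ctrl.get_state()['force'])"
```

```text
tcp [ 0.5031 -0.0189  0.3196] shift mm [ 27.7 -51.   59.6] turn [ 0.     0.001 -0.   ]
[0.81194317 0.24185441 0.35827661]
```

Call:
{"fn": "send_rows", "kwargs": {"series": [[28,-51,20,0,0,0],[28,-51,60,0,0,0],[28,-51,60,0,0,0],[28,-51,60,0,0,0]]}}

```text
time_s: 2.1
tool_pos: [0.5276, 0.0315, 0.261]
orientation: [180.0, -0.1, 4.0]
force: [-0.5, 0.6, 0.2]
grip_width: 0.0001
grasp_force: 0.0
```

```bash
python3 - <<'E'
from h import *
print(ctrl.camera_info('wrist'))
cv2.imwrite('pics/wr1.png',cam('wrist')); go((.527,.034,.24));print(ctrl.get_state()['force'])
E
```

```text
{'fx': 309.70691628693146, 'fy': 309.70691628693146, 'cx': 322.92783095463676, 'cy': 199.4028689364873, 'rvec': array([-2.14033404,  1.99769064,  0.27525864]), 'tvec': array([-0.00566942,  0.45873267,  0.57734762])}
tcp [0.528  0.0315 0.2615] shift mm [-0.8 -2.6 21.5] turn [ 0.    -0.003 -0.002]
[ 0.62987546 -0.63847527  0.6214695 ]
```

View pics/wr1.png

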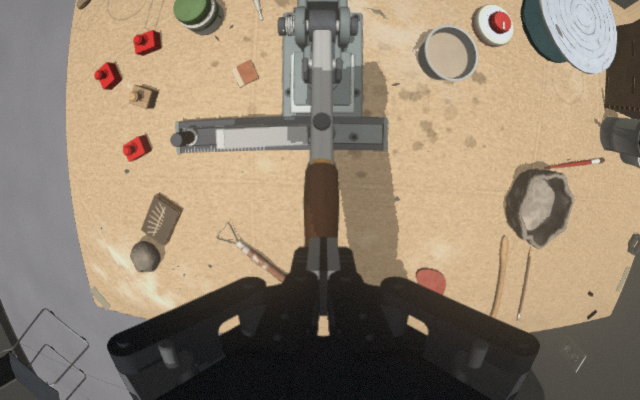

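The wrist view shows the lever grip along column 321, in line with the fingers at about 323. That alignment is good, so I descend to touch it.

Call:
{"fn": "send_rows", "kwargs": {"series": [[0,0,10,0,0,0],[0,0,20,0,0,0],[0,0,24,0,0,0],[0,0,26,0,0,0],[0,0,28,0,0,0],[0,0,30,0,0,0],[0,0,30,0,0,0]]}}

```text
time_s: 3.02
tool_pos: [0.527, 0.0325, 0.2299]
orientation: [-180.0, 0.0, 4.1]
force: [0.4, -0.5, -0.0]
grip_width: 0.0002
grasp_force: 0.0
```

Call:
{"fn": "send_rows", "kwargs": {"series": [[0,0,2,0,0,0],[0,0,2,0,0,0]]}}

```text
time_s: 3.28
tool_pos: [0.527, 0.0325, 0.2278]
orientation: [-180.0, 0.0, 4.1]
force: [-0.3, 0.0, -0.1]
grip_width: -0.0003
grasp_force: 0.0
```

Call:
{"fn": "send_rows", "kwargs": {"series": [[0,0,2,0,0,0],[0,0,2,0,0,0]]}}

```text
time_s: 3.52
tool_pos: [0.5269, 0.0324, 0.2258]
orientation: [-180.0, 0.0, 4.1]
force: [0.3, 0.2, -0.8]
grip_width: -0.0003
grasp_force: 0.0
```

Call:
{"fn": "send_rows", "kwargs": {"series": [[0,0,2,0,0,0],[0,0,2,0,0,0]]}}

```text
time_s: 3.78
tool_pos: [0.5269, 0.0325, 0.2237]
orientation: [-180.0, 0.0, 4.1]
force: [-0.3, 0.3, 0.2]
grip_width: 0.0002
grasp_force: 0.0
```

Call:
{"fn": "send_rows", "kwargs": {"series": [[0,0,2,0,0,0],[0,0,3,0,0,0],[0,0,3,0,0,0]]}}

```text
time_s: 4.15
tool_pos: [0.527, 0.0325, 0.2208]
orientation: [-180.0, 0.0, 4.1]
force: [-0.0, -0.9, -1.1]
grip_width: -0.0001
grasp_force: 0.0
```

Call:
{"fn": "send_rows", "kwargs": {"series": [[0,0,2,0,0,0],[0,0,3,0,0,0],[0,0,3,0,0,0]]}}

```text
time_s: 4.53
tool_pos: [0.527, 0.0324, 0.2178]
orientation: [-180.0, 0.0, 4.1]
force: [0.8, -0.2, 0.5]
grip_width: -0.0001
grasp_force: 0.0
```

```bash
python3 - <<'E'
from h import *
a=cam('scene')[130:270,290:430]; b=cam('wrist')[120:330,220:430]
f=lambda p,s:cv2.resize(p,(400,s),interpolation=cv2.INTER_CUBIC)
cv2.imwrite('pics/x2.png',cv2.convertScaleAbs(np.hstack([f(a,400),f(b,400)]),alpha=1.6))
F=np.mean([ctrl.get_state()['force'] for _ in range(5)],0);print(F)
E
```

```text
[-0.13629521  0.64492166 -0.0998906 ]
```

View pics/x2.png

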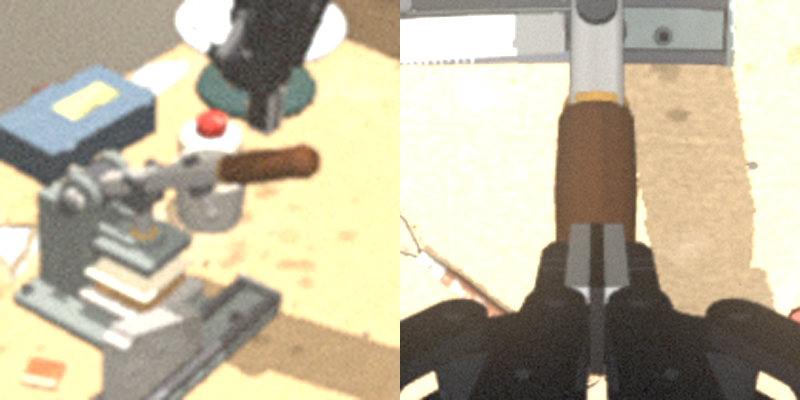

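In the scene crop the fingertip at (262,125) sits just above the grip, whose top edge is at about (262,152). I'll measure both with depth.

```bash
python3 - <<'E'
from h import *
np.set_printoptions(precision=4,suppress=True)
c=lambda a:[(290+u*.35,130+v*.35) for u,v in a]
print(w('scene',c([(262,115),(262,122),(265,126),(230,165),(262,160),(285,157),(305,160)])))
z=np.load('scene.npz')
M=R.from_rotvec(z['rv']).as_matrix();C=-M.T@z['t'];print('cam',C)
K=np.array([[z['k'][0],0,z['k'][2]],[0,z['k'][1],z['k'][3]],[0,0,1]])
for P in [tool()[0],[.527,.0325,.2275]]:
    q=cv2.projectPoints(np.array(P,float)[None],z['rv'],z['t'],K,None)[0].ravel();print((q-[290,130])/.35)
cam('top')
print(w('top',full([(515,535),(505,450),(497,390),(487,300),(475,200)])))
E
```

```text
[[0.5186 0.0454 0.2673]
 [0.5202 0.0426 0.2593]
 [0.5182 0.0413 0.2561]
 [0.5491 0.0399 0.2067]
 [0.5189 0.041  0.2258]
 [0.5001 0.0389 0.2361]
 [0.4847 0.0357 0.239 ]]
cam [-0.0131  0.7743  0.8327]
[259.7984 159.861 ]
[260.653 149.293]
[[0.4779 0.0494 0.6162]
 [0.4985 0.0506 0.6039]
 [0.5137 0.0519 0.5978]
 [0.5382 0.0533 0.5846]
 [0.6498 0.0419 0.1542]]
```

```bash
python3 - <<'E'
from h import *
np.set_printoptions(precision=4,suppress=True)
t,TM=tool();print(t,ctrl.get_state()['time_s'],ctrl.get_state()['grip_width'])
z=np.load('wrist.npz');fx,fy,cx,cy=z['k'];M=R.from_rotvec(z['rv']).as_matrix()
for u,v in [(578,228),(590,230),(590,260),(615,230),(615,270),(597,190),(597,215),(597,330),(550,260)]:
    U=220+(u-400)*.525;V=120+v*.525
    r=np.hypot(U-cx,V-cy);th=r/fx;d=z['d'][int(V),int(U)]
    c=np.array([(U-cx)/r*np.tan(th)*d,(V-cy)/r*np.tan(th)*d,d])
    W=M.T@(c-z['t']);print((u,v),W,TM.T@(W-t)*1e3)
p=cam('scene');d=np.load('scene.npz')['d']
print((d[165:190,378:390]*1e3).astype(int))
E
```

```text
[0.5271 0.0325 0.2179] 4.675 1.3926283434799863e-06
(578, 228) [0.5379 0.0373 0.2518] [ 11.1569  -4.0147 -33.8704]
(590, 230) [0.539  0.0343 0.2551] [ 12.0203  -0.9694 -37.1157]
(590, 260) [0.5389 0.0342 0.2714] [ 11.9044  -0.8191 -53.4762]
(615, 230) [0.5391 0.0281 0.2544] [ 11.7026   5.1859 -36.4133]
(615, 270) [0.5383 0.0287 0.2745] [ 10.9906   4.5913 -56.5432]
(597, 190) [0.5377 0.0324 0.2218] [10.61    0.8056 -3.8335]
(597, 215) [0.5314 0.032  0.2261] [ 4.3029  0.7956 -8.1892]
(597, 330) [0.528  0.0318 0.2827] [  0.8696   0.6964 -64.7792]
(550, 260) [0.5334 0.0434 0.2619] [  7.1356 -10.4517 -43.9591]
[[1058 1061 1058 1055 1051 1057 1056 1055 1058 1062 1066 1555]
 [1060 1062 1054 1058 1052 1057 1060 1054 1062 1061 1067 1548]
 [1060 1056 1056 1057 1056 1062 1060 1059 1061 1066 1065 1544]
 [1061 1057 1060 1057 1057 1060 1060 1059 1060 1063 1066 1541]
 [1064 1063 1061 1058 1061 1065 1064 1061 1063 1070 1074 1542]
 [1064 1060 1063 1062 1064 1064 1061 1060 1066 1068 1075 1542]
 [1071 1069 1064 1059 1065 1065 1066 1065 1068 1070 1075 1537]
 [1074 1070 1065 1059 1066 1067 1065 1065 1069
[... 388 characters left out ...]
 1519]
 [1518 1514 1518 1512 1517 1513 1516 1514 1514 1515 1511 1513]
 [1517 1514 1514 1513 1512 1512 1515 1512 1515 1518 1510 1509]
 [1511 1510 1504 1502 1510 1507 1511 1516 1506 1508 1511 1506]
 [1105 1102 1098 1096 1093 1089 1086 1085 1079 1077 1080 1073]
 [1098 1094 1091 1091 1090 1091 1083 1083 1077 1074 1075 1070]
 [1097 1091 1087 1086 1087 1081 1082 1079 1076 1075 1074 1068]
 [1092 1091 1089 1088 1086 1083 1078 1080 1076 1074 1070 1070]
 [1090 1091 1085 1086 1081 1081 1080 1073 1074 1072 1070 1067]
 [1091 1086 1087 1082 1082 1079 1079 1077 1077 1072 1071 1070]
 [1090 1089 1084 1081 1082 1085 1080 1077 1073 1074 1072 1073]
 [1092 1092 1086 1085 1082 1077 1080 1081 1075 1076 1072 1071]]
```

Both cameras put the fingertip about 33 mm above the reported TCP, which explains the missing contact. I'll carry on down by feel.

Call:
{"fn": "send_rows", "kwargs": {"series": [[0,0,6,0,0,0],[0,0,12,0,0,0],[0,0,12,0,0,0]]}}

```text
time_s: 5.1
tool_pos: [0.5265, 0.0324, 0.2051]
orientation: [180.0, 0.1, 4.1]
force: [0.1, 0.1, 0.1]
grip_width: 0.0
grasp_force: 0.0
```

Call:
{"fn": "send_rows", "kwargs": {"series": [[0,0,2,0,0,0],[0,0,3,0,0,0],[0,0,3,0,0,0]]}}

```text
time_s: 5.48
tool_pos: [0.5274, 0.0325, 0.2034]
orientation: [-180.0, -0.1, 4.1]
force: [0.7, -0.6, 1.9]
grip_width: 0.0002
grasp_force: 0.9
```

Call:
{"fn": "send_rows", "kwargs": {"series": [[0,0,2,0,0,0],[0,0,3,0,0,0],[0,0,3,0,0,0]]}}

```text
time_s: 5.85
tool_pos: [0.527, 0.0325, 0.1999]
orientation: [-180.0, 0.0, 4.1]
force: [-1.2, 1.2, 2.2]
grip_width: 0.0
grasp_force: 1.0
```

Call:
{"fn": "send_rows", "kwargs": {"series": [[0,0,2,0,0,0],[0,0,3,0,0,0],[0,0,3,0,0,0]]}}

```text
time_s: 6.22
tool_pos: [0.5269, 0.0325, 0.1968]
orientation: [-180.0, 0.0, 4.1]
force: [-0.9, 0.3, 2.5]
grip_width: 0.0
grasp_force: 1.0
```

Call:
{"fn": "send_rows", "kwargs": {"series": [[-5,0,6,0,0,0],[-9,0,12,0,0,0],[-12,0,18,0,0,0],[-15,0,24,0,0,0],[-18,0,30,0,0,0],[-20,0,36,0,0,0],[-22,0,42,0,0,0],[-24,0,47,0,0,0],[-24,0,47,0,0,0]]}}

```text
time_s: 7.35
tool_pos: [0.5023, 0.0307, 0.1494]
orientation: [180.0, 0.1, 4.1]
force: [1.0, -0.1, 2.5]
grip_width: -0.0003
grasp_force: 1.0
```

```bash
python3 -c "
from h import *
F=[]
for i in range(4):
  cam('top'); F.append(ctrl.get_state()['force'])
print(np.mean(F,0),np.std(F,0))"
```

```text
[ 0.80049389 -0.13822049  1.84974155] [0.26258666 0.45580441 0.48316895]
```

Call:
{"fn": "send_rows", "kwargs": {"series": [[-1,0,3,0,0,0],[-2,0,6,0,0,0],[-2.4,0,9,0,0,0],[-2.4,0,9,0,0,0]]}}

```text
time_s: 8.05
tool_pos: [0.5003, 0.0305, 0.1406]
orientation: [-180.0, 0.1, 4.1]
force: [0.3, -0.1, 2.5]
grip_width: -0.0
grasp_force: 1.1
```

Call:
{"fn": "send_rows", "kwargs": {"series": [[-0.4,0,2,0,0,0],[-0.8,0,4,0,0,0],[-0.8,0,4,0,0,0]]}}

```text
time_s: 8.43
tool_pos: [0.4996, 0.0305, 0.1367]
orientation: [-180.0, 0.0, 4.1]
force: [0.0, -1.3, 2.2]
grip_width: -0.0001
grasp_force: 1.1
```

Call:
{"fn": "send_rows", "kwargs": {"series": [[-0.4,0,2,0,0,0],[-0.8,0,4,0,0,0],[-0.8,0,4,0,0,0]]}}

```text
time_s: 8.8
tool_pos: [0.4989, 0.0305, 0.1327]
orientation: [-180.0, 0.0, 4.1]
force: [0.1, 0.2, 2.7]
grip_width: 0.0002
grasp_force: 1.1
```

Call:
{"fn": "send_rows", "kwargs": {"series": [[-0.3,0,2,0,0,0],[-0.6,0,4,0,0,0],[-0.6,0,4,0,0,0]]}}

```text
time_s: 9.18
tool_pos: [0.4983, 0.0304, 0.1289]
orientation: [-180.0, 0.0, 4.1]
force: [-1.9, 0.8, 4.8]
grip_width: -0.0004
grasp_force: 1.9
```

Call:
{"fn": "send_rows", "kwargs": {"series": [[-0.3,0,2,0,0,0],[-0.5,0,4,0,0,0],[-0.5,0,4,0,0,0]]}}

```text
time_s: 9.55
tool_pos: [0.4978, 0.0304, 0.1254]
orientation: [180.0, 0.0, 4.1]
force: [-3.2, 0.2, 8.4]
grip_width: 0.0003
grasp_force: 4.0
```

Call:
{"fn": "send_rows", "kwargs": {"series": [[-0.2,0,2,0,0,0],[-0.4,0,4,0,0,0],[-0.4,0,4,0,0,0]]}}

```text
time_s: 9.93
tool_pos: [0.4974, 0.0304, 0.122]
orientation: [180.0, 0.0, 4.1]
force: [-4.0, -0.3, 13.3]
grip_width: 0.0002
grasp_force: 6.1
```

Free force was about 2.6 N. The +6 N point is at a reported z of about 0.125, which gives a travel q* of about 0.417 and a slide of about 0.094. Now I let the lever up.

Call:
{"fn": "send_rows", "kwargs": {"series": [[1,0,-8,0,0,0],[3,0,-18,0,0,0],[6,0,-28,0,0,0],[10,0,-38,0,0,0],[15,0,-50,0,0,0],[20,0,-62,0,0,0],[26,0,-74,0,0,0],[30,0,-84,0,0,0],[30,0,-100,0,0,0],[30,0,-118,0,0,0],[30,0,-118,0,0,0]]}}

```text
time_s: 11.3
tool_pos: [0.5281, 0.0327, 0.2399]
orientation: [-180.0, -0.1, 4.1]
force: [-0.2, 0.1, 0.2]
grip_width: -0.0002
grasp_force: 0.0
```

```bash
python3 -c "
from h import *
go((.5598,.2135,.24)); go((.5598,.2135,.04))"
```

```text
tcp [0.5281 0.0327 0.2399] shift mm [  44.6 -178.1    0. ] turn [-0.    -0.002  0.   ]
tcp [0.5281 0.0327 0.2399] shift mm [  44.2 -178.   200. ] turn [-0.    -0.002  0.   ]
```

Call:
{"fn": "send_rows", "kwargs": {"series": [[11,-45,0,0,0,0],[22,-90,0,0,0,0],[33,-135,0,0,0,0],[44.5,-178,0,0,0,0],[44.5,-178,50,0,0,0],[44.5,-178,100,0,0,0],[44.5,-178,140,0,0,0],[44.5,-178,150,0,0,0],[44.5,-178,150,0,0,0]], "fingers": 0}}

```text
time_s: 12.42
tool_pos: [0.559, 0.2133, 0.0887]
orientation: [180.0, 0.1, 4.1]
force: [0.6, -0.2, 0.8]
grip_width: 0.0425
grasp_force: 0.0
```

```bash
python3 - <<'E'
from h import *
b=cam('wrist')[60:360,150:550];a=cam('scene')[180:330,240:420]
cv2.imwrite('pics/k1.png',cv2.convertScaleAbs(np.hstack([b,cv2.resize(a,(360,300))]),alpha=1.6)); print(ctrl.get_state()['tool_pos'],ctrl.get_state()['grip_width'])
E
```

```text
[0.56035834 0.21389698 0.09056602] 0.042508618967752765
```

View pics/k1.png

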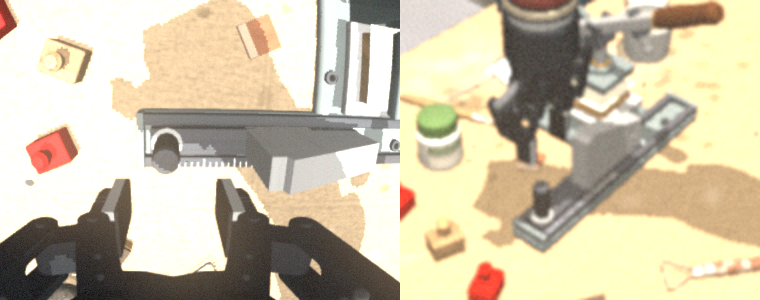

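The wrist view shows the knob top at (165,150) in the crop, full-image (315,210), between the open fingers. The scene view shows clear air around it.

```bash
cat >> h.py <<'E'
def ww(pts):
    z=np.load('wrist.npz');fx,fy,cx,cy=z['k'];M=R.from_rotvec(z['rv']).as_matrix();o=[]
    for U,V in pts:
        r=np.hypot(U-cx,V-cy);th=r/fx;d=z['d'][int(V),int(U)]
        o.append(M.T@(np.array([(U-cx)/r*np.tan(th)*d,(V-cy)/r*np.tan(th)*d,d])-z['t']))
    return np.array(o)
E
python3 - <<'E'
from h import *
np.set_printoptions(precision=4,suppress=True)
t,TM=tool(); W=ww([(150+u,60+v) for u,v in [(165,152),(160,158),(168,160),(165,165),(141,150),(141,115),(395,110),(118,210),(228,210)]])
print(W);print((W-t)@TM*1e3)
E
```

```text
[[0.567  0.2184 0.0714]
 [0.5629 0.2213 0.0718]
 [0.5623 0.2162 0.0728]
 [0.5587 0.2178 0.0728]
 [0.5523 0.2377 0.0259]
 [0.5804 0.239  0.0252]
 [0.6121 0.0687 0.0915]
 [0.5681 0.2352 0.152 ]
 [0.5725 0.1924 0.1545]]
[[  6.9315  -3.992   19.1575]
 [  3.0008  -7.2203  18.8055]
 [  2.0059  -2.0904  17.7885]
 [ -1.4109  -4.0354  17.8009]
 [ -6.5267 -24.1947  64.688 ]
 [ 21.5819 -23.484   65.4495]
 [ 41.1936 148.5688  -0.9605]
 [  9.4318 -20.7794 -61.4086]
 [ 10.7548  22.2032 -63.9064]]
```

Call:
{"fn": "send_rows", "kwargs": {"series": [[2,-4,20,0,0,0],[2,-4,45,0,0,0],[2,-4,65,0,0,0],[2,-4,78,0,0,0],[2,-4,78,0,0,0]]}}

```text
time_s: 13.15
tool_pos: [0.5602, 0.2173, 0.01]
orientation: [180.0, 0.1, 4.1]
force: [-0.1, 0.3, 0.2]
grip_width: 0.0428
grasp_force: 0.0
```

Call:
{"fn": "send_rows", "kwargs": {"series": [[0,0,0,0,0,0],[0,0,0,0,0,0],[0,0,0,0,0,0],[0,0,0,0,0,0],[0,0,0,0,0,0]], "fingers": -1}}

```text
time_s: 13.78
tool_pos: [0.5616, 0.2182, 0.012]
orientation: [-179.9, -0.1, 4.1]
force: [-0.5, 2.1, 5.3]
grip_width: 0.016
grasp_force: 58.7
```

```bash
python3 - <<'E'
from h import *
s=ctrl.get_state();print(s['tool_pos'],s['force'],s['grip_width'],s['grasp_force'])
E
```

```text
[0.56157845 0.21822882 0.01197319] [-0.53510651  2.08526036  5.27469981] 0.016040509267051938 58.693451285362244
```

Call:
{"fn": "send_rows", "kwargs": {"series": [[0,-1.5,0,0,0,0],[0,-3,0,0,0,0],[0,-3,0,0,0,0]]}}

```text
time_s: 14.15
tool_pos: [0.5616, 0.2181, 0.012]
orientation: [179.8, -0.1, 4.0]
force: [-0.6, -2.6, 7.4]
grip_width: 0.0165
grasp_force: 59.4
```

Call:
{"fn": "send_rows", "kwargs": {"series": [[0,-2,0,0,0,0],[0,-4,0,0,0,0],[0,-4,0,0,0,0]]}}

```text
time_s: 14.52
tool_pos: [0.5615, 0.2182, 0.0119]
orientation: [179.5, 0.0, 3.9]
force: [-1.0, -8.1, 10.0]
grip_width: 0.0166
grasp_force: 59.9
```

Call:
{"fn": "send_rows", "kwargs": {"series": [[0,-2,0,0,0,0],[0,-5,0,0,0,0],[0,-5,0,0,0,0]]}}

```text
time_s: 14.9
tool_pos: [0.5613, 0.2203, 0.0119]
orientation: [179.3, 0.1, 3.8]
force: [-1.0, -12.3, 11.1]
grip_width: 0.0166
grasp_force: 60.5
```

Call:
{"fn": "send_rows", "kwargs": {"series": [[0,-2,0,0,0,0],[0,-5,0,0,0,0],[0,-5,0,0,0,0],[0,-5,0,0,0,0]]}}

```text
time_s: 15.4
tool_pos: [0.5612, 0.2201, 0.0119]
orientation: [178.9, 0.2, 3.6]
force: [-1.4, -18.2, 15.1]
grip_width: 0.0166
grasp_force: 61.8
```

Call:
{"fn": "send_rows", "kwargs": {"series": [[0,10,0,0,0,0],[0,20,0,0,0,0],[0,30,0,0,0,0],[0,40,0,0,0,0],[0,50,0,0,0,0],[0,60,0,0,0,0],[0,70,0,0,0,0],[0,80,0,0,0,0],[0,90,0,0,0,0],[0,97,0,0,0,0],[0,97,0,0,0,0]]}}

```text
time_s: 16.77
tool_pos: [0.5666, 0.1431, 0.012]
orientation: [-179.6, -0.1, 4.3]
force: [-1.2, 7.7, 4.5]
grip_width: 0.0164
grasp_force: 59.5
```

Call:
{"fn": "send_rows", "kwargs": {"series": [[0,5,0,0,0,0],[0,10,0,0,0,0],[0,15.5,0,0,0,0],[0,15.5,0,0,0,0]]}}

```text
time_s: 17.27
tool_pos: [0.5676, 0.128, 0.012]
orientation: [-179.6, -0.1, 4.3]
force: [-1.5, 6.9, 6.1]
grip_width: 0.0164
grasp_force: 59.5
```

Call:
{"fn": "send_rows", "kwargs": {"series": [[0,-5,0,0,0,0],[0,-5,0,0,0,0]]}}

```text
time_s: 17.52
tool_pos: [0.5675, 0.1278, 0.0119]
orientation: [-180.0, -0.0, 4.2]
force: [-2.1, 0.5, 9.0]
grip_width: 0.0165
grasp_force: 59.6
```

Call:
{"fn": "send_rows", "kwargs": {"series": [[0,0,0,0,0,0],[0,0,0,0,0,0],[0,0,0,0,0,0],[0,0,-15,0,0,0],[0,0,-50,0,0,0],[0,0,-110,0,0,0],[0,0,-170,0,0,0],[0,0,-230,0,0,0],[0,0,-230,0,0,0]], "fingers": 0}}

```text
time_s: 18.65
tool_pos: [0.5706, 0.1285, 0.248]
orientation: [-179.8, -0.8, 4.1]
force: [-0.2, 0.1, -0.8]
grip_width: 0.0428
grasp_force: 0.0
```

```bash
python3 - <<'E'
from h import *
p=cam('wrist');t,M=tool()
cv2.imwrite('pics/k2.png',cv2.convertScaleAbs(cv2.resize(p[80:290,180:480],None,fx=2.5,fy=2.5),alpha=1.6))
go((.528,.0327,.24))
E
```

```text
tcp [0.5686 0.1276 0.2446] shift mm [-47.3  91.8   4.1] turn [-0.001 -0.007  0.   ]
```

View pics/k2.png

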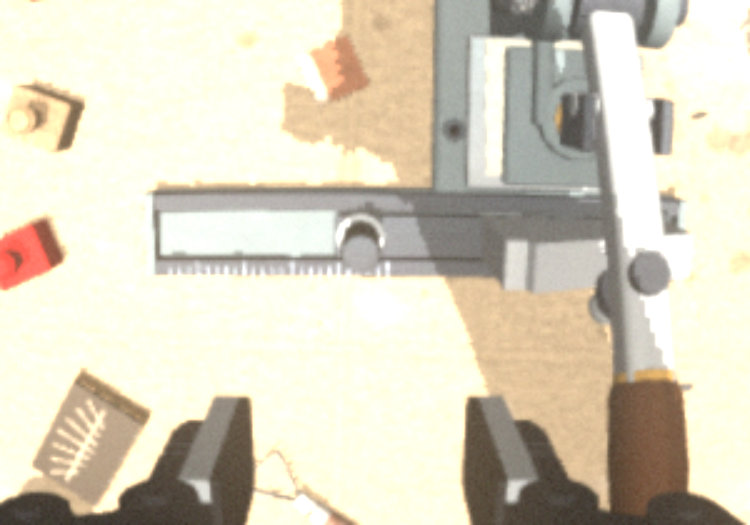

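The stop is in, with its knob at (360,240) in the crop, and the lever is up. Next is the proof press.

Call:
{"fn": "send_rows", "kwargs": {"series": [[-16,31,0,0,0,0],[-32,62,0,0,0,0],[-47,92,4,0,0,0],[-47,92,4,0,0,0],[-47,92,4,0,0,0]], "fingers": -1}}

```text
time_s: 19.32
tool_pos: [0.5266, 0.0327, 0.2363]
orientation: [-179.9, 0.1, 4.2]
force: [0.1, -0.8, 0.5]
grip_width: -0.0
grasp_force: 0.0
```

```bash
python3 -c "
from h import *
go((.5270,.0325,.1968)); go((.5023,.0307,.1494));go((.4996,.0305,.1367))"
```

```text
tcp [0.5266 0.0327 0.2363] shift mm [ 0.4  0.3 39.5] turn [-0.001  0.001  0.001]
tcp [0.5266 0.0327 0.2363] shift mm [-24.3   0.3  86.9] turn [-0.001  0.001  0.001]
tcp [0.5266 0.0327 0.2363] shift mm [-27.    0.3  99.6] turn [-0.001  0.001  0.001]
```

Call:
{"fn": "send_rows", "kwargs": {"series": [[0,0,15,0,0,0],[0,0,28,0,0,0],[0,0,40,0,0,0],[-5,0,46,0,0,0],[-9,0,52,0,0,0],[-12,0,58,0,0,0],[-15,0,64,0,0,0],[-18,0,70,0,0,0],[-20,0,76,0,0,0],[-24,0,86,0,0,0],[-27,0,97,0,0,0],[-27,0,97,0,0,0]]}}

```text
time_s: 20.82
tool_pos: [0.4984, 0.0298, 0.1387]
orientation: [180.0, 0.2, 4.1]
force: [-0.1, -0.5, 2.0]
grip_width: -0.0001
grasp_force: 1.1
```

Call:
{"fn": "send_rows", "kwargs": {"series": [[-0.7,0,3,0,0,0],[-1.4,0,6,0,0,0],[-1.4,0,6,0,0,0]]}}

```text
time_s: 21.2
tool_pos: [0.4977, 0.0297, 0.1336]
orientation: [180.0, 0.1, 4.1]
force: [-1.0, 0.8, 2.8]
grip_width: 0.0
grasp_force: 1.2
```

Call:
{"fn": "send_rows", "kwargs": {"series": [[-0.3,0,2,0,0,0],[-0.6,0,4,0,0,0],[-0.6,0,4,0,0,0]]}}

```text
time_s: 21.58
tool_pos: [0.4977, 0.0298, 0.1298]
orientation: [180.0, 0.1, 4.1]
force: [-2.1, -0.6, 2.8]
grip_width: -0.0001
grasp_force: 1.4
```

Call:
{"fn": "send_rows", "kwargs": {"series": [[0,0,2,0,0,0],[0,0,2,0,0,0]]}}

```text
time_s: 21.82
tool_pos: [0.4978, 0.0299, 0.128]
orientation: [180.0, 0.0, 4.1]
force: [-3.3, -0.3, 5.0]
grip_width: -0.0
grasp_force: 2.5
```

Call:
{"fn": "send_rows", "kwargs": {"series": [[0,0,2,0,0,0],[0,0,2,0,0,0]]}}

```text
time_s: 22.08
tool_pos: [0.4976, 0.0299, 0.1263]
orientation: [180.0, 0.1, 4.1]
force: [-3.3, -0.7, 8.0]
grip_width: -0.0002
grasp_force: 3.8
```

Call:
{"fn": "send_rows", "kwargs": {"series": [[0,0,2,0,0,0],[0,0,2,0,0,0]]}}

```text
time_s: 22.32
tool_pos: [0.4975, 0.0298, 0.1254]
orientation: [180.0, 0.1, 4.1]
force: [-4.5, -2.0, 16.3]
grip_width: 0.0002
grasp_force: 7.3
```

Call:
{"fn": "send_rows", "kwargs": {"series": [[0,0,2,0,0,0],[0,0,2,0,0,0]]}}

```text
time_s: 22.58
tool_pos: [0.4974, 0.0299, 0.1246]
orientation: [179.9, 0.0, 4.1]
force: [-9.0, -0.7, 23.3]
grip_width: -0.0001
grasp_force: 11.5
```

The resistance jumps sharply at z≈0.1255, which is the measured travel, so the foot is on the stop. I hold it briefly, then let the lever up.

Call:
{"fn": "send_rows", "kwargs": {"series": [[0,0,0,0,0,0],[0,0,0,0,0,0],[0,0,0,0,0,0],[0,0,0,0,0,0]]}}

```text
time_s: 23.08
tool_pos: [0.4974, 0.0299, 0.1247]
orientation: [179.9, 0.0, 4.1]
force: [-9.2, -1.3, 23.8]
grip_width: -0.0001
grasp_force: 11.4
```

Call:
{"fn": "send_rows", "kwargs": {"series": [[1,0,-8,0,0,0],[3,0,-18,0,0,0],[6,0,-28,0,0,0],[10,0,-38,0,0,0],[15,0,-50,0,0,0],[20,0,-62,0,0,0],[26,0,-74,0,0,0],[30,0,-84,0,0,0],[30,0,-110,0,0,0],[30,0,-150,0,0,0],[30,0,-180,0,0,0],[30,0,-180,0,0,0]]}}

```text
time_s: 24.58
tool_pos: [0.5291, 0.0324, 0.3042]
orientation: [-180.0, -0.2, 4.1]
force: [-0.2, 0.3, 0.0]
grip_width: -0.0001
grasp_force: 0.0
```

Call:
{"fn": "send_rows", "kwargs": {"series": [[0,0,0,0,0,0],[0,0,0,0,0,0],[0,0,0,0,0,0],[0,0,0,0,0,0]]}}

```text
time_s: 25.08
tool_pos: [0.5279, 0.032, 0.3015]
orientation: [-180.0, 0.1, 4.1]
force: [-0.8, -1.0, 0.1]
grip_width: 0.0
grasp_force: 0.0
```

```bash
python3 - <<'E'
from h import *
cv2.imwrite('pics/f.png',cv2.convertScaleAbs(cv2.resize(cam('scene')[120:320,200:440],None,fx=2.5,fy=2.5),alpha=1.5))
E
```

```text
(no output)
```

View pics/f.png

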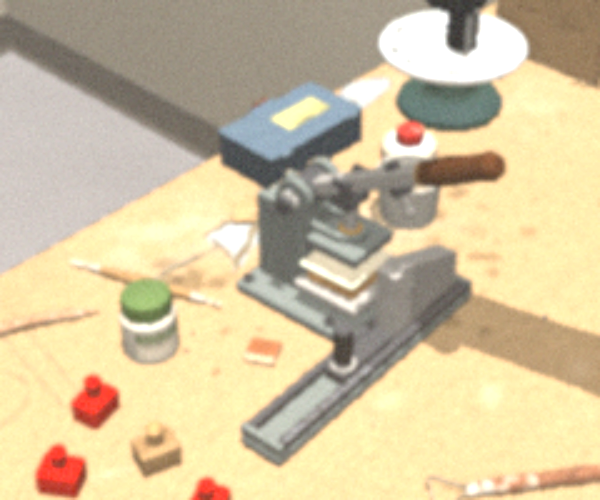

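The final view shows the lever up, the stop slid in with its knob at (343,350), and the jar and stamp standing. The robot is clear of everything.

```bash
python3 -c "
from plant import ctrl
print(ctrl.finish_job())"
```

```text
the job is handed in; nothing more can be done
None
```

The job is handed in, with no verdict returned. The stop was set at a slide of about 0.094 m for a lever travel of about 0.417 rad. In the proof press the foot came down firmly on the stop at the noted travel, and the lever is up again. The jar and stamp stand upright in the last picture; the tub was mostly hidden there, but the arm never went near it.

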